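# Count three nuts into the trough of the counting tray and shut its cover

## Task

Count out three nuts on the counting tray: with the closed fingers, sweep any three of the five brass nuts off the platform into the trough, then swing the trough's cover over and press it fully shut. The other two nuts and the plastic T-piece must stay lying on the platform. Only push and sweep, without picking up or squeezing anything, and do not disturb the other things on the bench.

Things in the scene. Friction and masses are not known exactly. Their poses are not given: they have to be found in the camera images.
- tray: white parts-counting tray, 158 x 240 x 36 mm, fast to the bench. Origin: on its underside, 79 mm from both ends, 114 mm from the outside of the trough; z up, y across to the trough (about the robot's left), x along the trough (about away from the robot). Flat platform: top at z = 28 mm, x = -75 to 75, y = -122 to 70 mm; a rim 8 mm above the platform on three sides; the side y = 70 mm is an open edge, beyond which lies the trough.
- trough (a point): middle of the trough's floor, axes as the tray's: (0, 90, 6) mm in the tray's frame. The trough spans x = -75 to 75, y = 70 to 110 mm in the tray's frame, its floor 22 mm below the platform; its outer wall is 4 mm thick with its top at z = 30 mm; a pouring spout sticks out 16 mm at its near end.
- cover (a joint): angle of the trough's grey cover: 0 shut, lying over the trough; grows as it opens outward, away from the platform; 2.1 to 2.4 at the start, stop at 2.45. A flap 150 x 47 x 3 mm with a 34 x 9 mm thumb tab in the middle of its free edge. The hinge is a little stiff (0.02 N m): the cover stays where it is left, so it must be pushed over and pressed home (1 N does it).
- cover_hinge (a point): middle of the cover's hinge line, which runs along the tray's x: (0, 116.5, 31.5) mm in the tray's frame. The shut cover reaches from here to y = 67.5 mm (its tab to 59.5 mm), its upper face at z = 34 mm.
- cover_edge (a point): middle of the free edge of the cover's thumb tab, 57 mm from the hinge line
- nut_1_mid (a point): one of five identical loose brass hexagon nuts, 17 mm across the flats (20 mm over the corners), 10 mm high, with a 10 mm bore, about 15 g; this point is its middle, 5 mm above the surface it lies on. At the start it lies flat on the platform.
- nut_2_mid (a point): one of five identical loose brass hexagon nuts, 17 mm across the flats (20 mm over the corners), 10 mm high, with a 10 mm bore, about 15 g; this point is its middle, 5 mm above the surface it lies on. At the start it lies flat on the platform.
- nut_3_mid (a point): one of five identical loose brass hexagon nuts, 17 mm across the flats (20 mm over the corners), 10 mm high, with a 10 mm bore, about 15 g; this point is its middle, 5 mm above the surface it lies on. At the start it lies flat on the platform.
- nut_4_mid (a point): one of five identical loose brass hexagon nuts, 17 mm across the flats (20 mm over the corners), 10 mm high, with a 10 mm bore, about 15 g; this point is its middle, 5 mm above the surface it lies on. At the start it lies flat on the platform.
- nut_5_mid (a point): one of five identical loose brass hexagon nuts, 17 mm across the flats (20 mm over the corners), 10 mm high, with a 10 mm bore, about 15 g; this point is its middle, 5 mm above the surface it lies on. At the start it lies flat on the platform.
- tee: white T-shaped plastic tube fitting, 30 x 50 x 12 mm, lying on the platform among the nuts; origin at the middle of its underside; the 50 mm bar lies along its y at x = -9 mm, the stem points along its +x
- beaker: bystander: glass beaker, 46 mm wide, 60 mm high, standing on the bench beside the tray; origin at the middle of its underside
- tweezers: bystander: steel tweezers, 124 mm long (along its y), 14 mm wide, 10 mm high, lying in front of the tray; origin at the middle of the underside
- marker: bystander: felt pen, 136 mm long (along its y), 13 mm thick; origin at the middle of its underside
- spanner: bystander: spanner, 142 mm long (along its y), 8 mm high; origin at the middle of its underside
- pipette_ball: bystander: rubber pipette ball, 56 x 82 mm, 70 mm high; origin on its underside

How it is judged:
By the outcome, as a careful person would: the job done as asked, in the order asked, and still so for the second after the job is handed in, with the robot touching nothing.
It also fails if it takes over 51 s, if anything falls off the work surface, if the arm or the gripper's body presses on something with over 40 N, if the wrist force passes 120 N, or if a joint passes its speed limit or range.

## Robot

A 6-joint arm with a two-finger parallel gripper is mounted at the origin on a cart in front of the work surface, level with it; the furniture and walls round the work are solid. World frame = base frame: x ahead of the robot, y to its left, z up, the work surface at z = 0. Lengths are in m, angles in rad, forces in N, time in s.
With the tool pointing down it reaches from about 0.275 to 0.825 m from the base axis. Payload 4.9 kg.
Tool frame: the origin (TCP) lies midway between the tips of the shut fingers; the grasp point (between the pads) lies 19 mm behind it (bot.grip_depth is the distance from the TCP to the grasp point, in m); y points along the fingers, x is the direction in which the jaws open and shut, and the axes are right-handed (so a half turn about y gives the same grasp; the last joint's range is limited). The gripper opens to 85 mm and grips with 20 to 120 N. Pads are 22 mm wide; open, the fingers measure 114 mm over their backs; the gripper's body (76 mm by 85 mm) begins 54 mm behind the grasp point. The pads swing forward as they close: fully open they stand 13 mm farther back than shut.
Start: joints at [1.137, 0.326, -0.193, 1.052, 0, 1.437], TCP at [0.162, 0.525, 0.231] pointing down, gripper open.
Joint ranges: [-2.65, 2.65], [-0.97, 1.79], [-1.3, 1.35], [-1.93, 2.1], [-1.47, 1.37], [-3.14, 3.14]. Speed limits (rad/s): [2.57, 2.57, 3.14, 3.14, 3.14, 3.14].

## Interface

Orientations are given as a unit quaternion [w, x, y, z].
In Python, from cell import bot gives the robot as it stands. Calls block until the motion is done:
- bot.move_pose(position, orientation): joint-space move of the TCP to a pose.
- bot.move_linear(position, speed=0.15, rotation=None, until_force=None): straight line of the TCP; rotation=None keeps the orientation; speed is the mean speed in m/s. With until_force (N) it stops when the force on the tool has changed by that much, and returns True; else False.
- bot.goto_joints(angles): joint-space move.
- bot.set_gripper(opening, grasp_force=None): opening from 0.0 (shut) to 1.0 (fully open); grasp_force is the grip in N (None keeps the last); returns when the fingers have stopped.
- bot.wait(seconds).
- bot.solve_ik(position, orientation): joint angles nearest the present ones, or None.
- bot.camera(name): name is "scene" or "top" or "wrist"; returns the picture (400x640x3 uint8, red, green, blue); there is no depth.
- bot.calibration(name): a dict with "mtx" (3x3 intrinsics, pixels), "k1" (the pictures are not rectified: a ray, as slopes to the right and down, at radius r is drawn at 1 + k1 r^2 times it, then the intrinsics apply), "extrinsics" (4x4, takes a point from world to camera coordinates); the wrist camera has in their place "hand_eye" (4x4, takes a point from camera to tool coordinates, whose origin is the TCP and whose axes are the tool frame's). Camera axes: x right, y down, z forward; pixel columns grow to the right and rows downward; lengths in m; the calibration is good to about 2 mm. A picture is of the moment at which its call begins: read the wrist's pose just before it. calibration takes no time and is no camera call.
A pose or a line that the arm cannot do raises bot.PlanningError and nothing moves.
- bot.close_job(): hands the job in, once; it reports no verdict.
Trained networks look in the newest picture that a camera, given by its name, has taken for a name from the list of things; names that differ only in an ending like _2 or _b are one class to them, and where a whole thing is asked for, a point or a joint stands for the part that bears it (a point fixed in the world has none). Each returns a list of dicts, best first, with "confidence" (0 to 1); they miss things now and then, are a little off and sometimes report something else, mostly with a low value. They report only what shows in the picture. A call takes as long as a camera call.
- bot.search_frame(camera, thing): "bbox" ([left, top, width, height] in pixels, round what is visible of it).
Readings, each from a call of its own:
- bot.read_clock(): time.
- bot.read_joint_positions(): joint angles.
- bot.read_joint_vel(): joint speeds.
- bot.read_joint_efforts(): joint torques, N m.
- bot.read_position(): TCP position.
- bot.read_tool_rot(): TCP orientation.
- bot.read_ft_force(): force on the tool from outside, world axes, zero at the start.
- bot.read_moment(): the same for the moment, N m.
- bot.read_gripper_width(): opening from 0.0 (shut) to 1.0 (fully open).
Only numpy, scipy, OpenCV 4.12 (cv2) and the standard library are available. Lean on these libraries where they do the work, as an engineer would, in place of code of your own. Each camera call takes 0.05 s, during which the arm holds its last target.

## Working session

There is one attempt and no reset: what is moved stays moved. The work goes in short steps, each a Python script; the robot and the scene stay as the last script left them, time stands still between calls to the robot, and variables do not carry over. Pictures are saved under pics/ and viewed, and the job is handed in when it is done.

```bash
ls; mkdir -p pics
python3 - <<'E'
from cell import bot
import cv2
for n in ["scene","top","wrist"]:
    im=bot.camera(n); cv2.imwrite(f"pics/{n}0.png",im[:,:,::-1])
    c=bot.calibration(n); print(n,{k:(v.round(4).tolist() if hasattr(v,'round') and not isinstance(v,float) else v) for k,v in c.items()})
    for t in ["tray","nut_1_mid","tee","cover","cover_edge"] if n!="wrist" else []:
        print(t,[(d["bbox"],round(d["confidence"],2)) for d in bot.search_frame(n,t)][:8])
print(bot.read_clock(),bot.read_tool_rot(),bot.read_position())
E
```

```text
pics
scene {'mtx': [[519.5629, 0.0, 323.3884], [0.0, 519.5629, 211.3239], [0.0, 0.0, 1.0]], 'k1': -0.02720527312786874, 'extrinsics': [[0.896, -0.4439, -0.0038, -0.4958], [-0.266, -0.53, -0.8052, 0.1921], [0.3554, 0.7225, -0.593, 1.325], [0.0, 0.0, 0.0, 1.0]]}
tray [([285.1, 170.1, 81.4, 78.8], 0.93)]
nut_1_mid []
tee []
cover [([281.5, 170.5, 47.4, 22.8], 0.63)]
cover_edge [([283.4, 169.5, 45.7, 22.4], 0.96), ([327.3, 198.2, 16.5, 10.1], 0.66)]
top {'mtx': [[519.7801, 0.0, 310.7081], [0.0, 519.7801, 201.089], [0.0, 0.0, 1.0]], 'k1': 0.018251134038227996, 'extrinsics': [[-0.0274, -0.9996, -0.0105, 0.0509], [-0.9982, 0.0279, -0.0539, 0.5466], [0.0541, 0.009, -0.9985, 1.2063], [0.0, 0.0, 0.0, 1.0]]}
tray [([239.4, 150.5, 127.1, 80.6], 0.84)]
nut_1_mid []
tee [([292.3, 163.0, 18.2, 13.1], 0.5)]
cover [([240.7, 153.4, 20.6, 69.3], 0.69)]
cover_edge []
wrist {'mtx': [[284.3029, 0.0, 323.3302], [0.0, 284.3029, 199.7864], [0.0, 0.0, 1.0]], 'k1': -0.03291319845953801, 'hand_eye': [[1.0, -0.0001, -0.0006, -0.0006], [0.0006, -0.2926, 0.9562, -0.1428], [-0.0002, -0.9562, -0.2926, 0.0748], [0.0, 0.0, 0.0, 1.0]]}
0.65 [ 0.56906954 -0.56903887 -0.41975444  0.41971518] [0.16239445 0.52550141 0.23131332]
```

View images.

View pics/scene0.png

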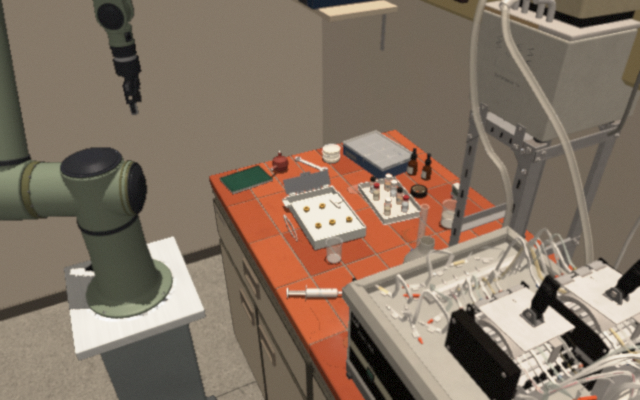

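View pics/top0.png

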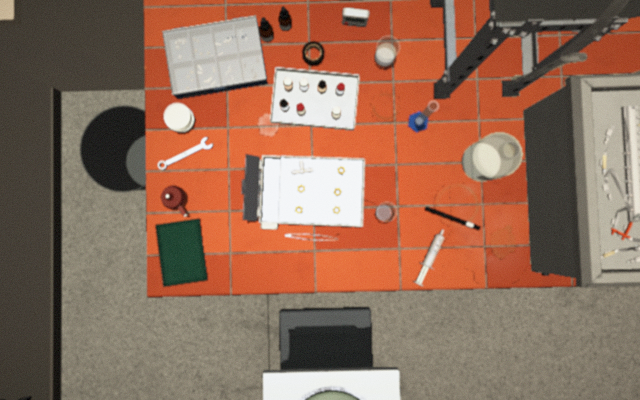

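View pics/wrist0.png

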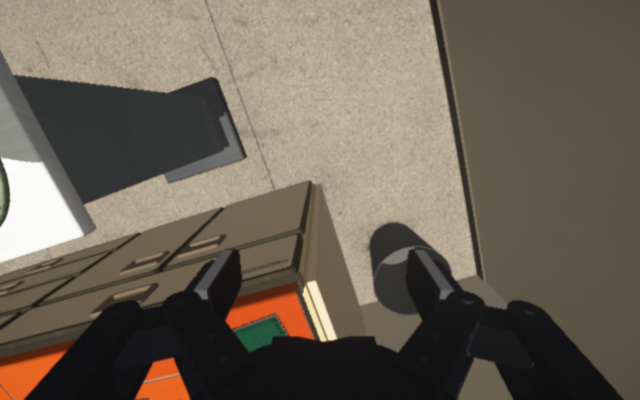

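Run:
```python
import cv2
im=cv2.imread("pics/top0.png"); cv2.imwrite("pics/top0z.png",cv2.resize(im[140:240,230:380],None,fx=5,fy=5,interpolation=cv2.INTER_CUBIC))
im=cv2.imread("pics/scene0.png"); cv2.imwrite("pics/scene0z.png",cv2.resize(im[155:265,260:400],None,fx=5,fy=5,interpolation=cv2.INTER_CUBIC))
```

```text
(no output)
```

View pics/top0z.png

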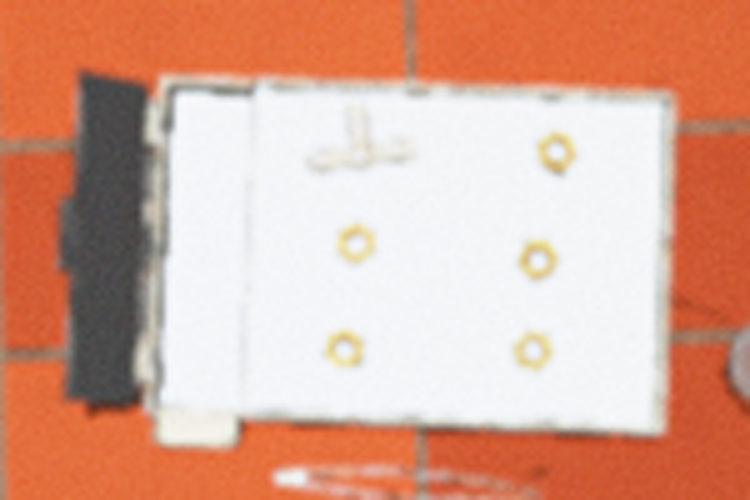

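View pics/scene0z.png

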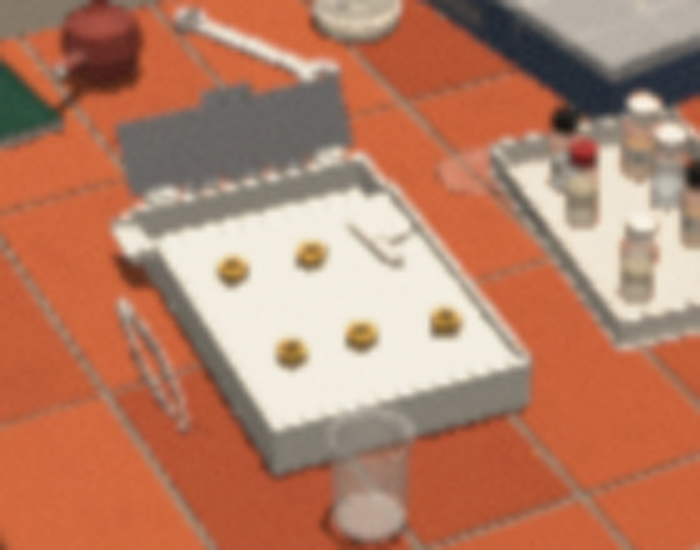

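```bash
cat > h.py <<'E'
import numpy as np, cv2
from cell import bot
from scipy.spatial.transform import Rotation as R
def q2R(q): return R.from_quat([q[1],q[2],q[3],q[0]]).as_matrix()
def R2q(M):
    x=R.from_matrix(M).as_quat(); return [x[3],x[0],x[1],x[2]]
def camT(name,pos=None,q=None):
    "world->cam"
    c=bot.calibration(name)
    if "extrinsics" in c: return c,np.array(c["extrinsics"])
    T=np.eye(4);T[:3,:3]=q2R(q);T[:3,3]=pos
    return c,np.linalg.inv(T@np.array(c["hand_eye"]))
def proj(P,c,E):
    P=np.atleast_2d(P);p=P@E[:3,:3].T+E[:3,3];s=p[:,:2]/p[:,2:];r2=(s**2).sum(1,keepdims=True)
    s=s*(1+c["k1"]*r2);M=np.array(c["mtx"]);return s*[M[0,0],M[1,1]]+M[:2,2]
def backproj(uv,z,c,E):
    uv=np.atleast_2d(np.array(uv,float))
    s=cv2.undistortPoints(uv.reshape(-1,1,2),np.array(c["mtx"]),np.array([c["k1"],0,0,0,0.])).reshape(-1,2)
    d=np.c_[s,np.ones(len(s))]@E[:3,:3];o=-E[:3,:3].T@E[:3,3]
    return o+d*((z-o[2])/d[:,2])[:,None]
def trayR(yaw):
    "tool: y down, x along tray +y"
    # tool y=(0,0,-1), x=(-sin,cos,0) -> z = x cross y
    x=np.array([-np.sin(yaw),np.cos(yaw),0]);y=np.array([0,0,-1.]);return np.c_[x,y,np.cross(x,y)]
E
python3 - <<'E'
from h import *
c,E=camT("top")
z=lambda p:[230+p[0]/5-0.4,140+p[1]/5-0.4]
n=dict(A=(355,243),B=(345,349),C=(538,259),D=(533,350),E=(556,152))
for k,v in n.items(): print(k,backproj(z(v),.038,c,E).round(4))
print("corners",backproj([z(p) for p in [(675,90),(663,433),(160,78)]],.036,c,E).round(4))
print(q2R(bot.read_tool_rot()).round(3))
print(trayR(0))
E
```

```text
A [[0.577  0.0581 0.038 ]]
B [[0.5282 0.064  0.038 ]]
C [[ 0.5672 -0.0261  0.038 ]]
D [[ 0.5253 -0.0226  0.038 ]]
E [[ 0.6165 -0.036   0.038 ]]
corners [[ 0.644  -0.092   0.036 ]
 [ 0.4855 -0.0813  0.036 ]
 [ 0.6565  0.1466  0.036 ]]
[[ 0.295  0.    -0.955]
 [ 0.955  0.     0.295]
 [ 0.    -1.     0.   ]]
[[-0.  0. -1.]
 [ 1.  0.  0.]
 [ 0. -1. -0.]]
```

Run:
```python
from h import *
bot.move_pose([0.46,0.03,0.17],R2q(trayR(-0.055)))
bot.set_gripper(0.0)
p,q=bot.read_position(),bot.read_tool_rot()
im=bot.camera("wrist"); cv2.imwrite("pics/w1.png",im[:,:,::-1])
np.savez("w1.npz",p=p,q=q)
c,E=camT("wrist",p,q)
for t in ["nut_1_mid","tee","tray","cover_edge","cover"]:
    for d in bot.search_frame("wrist",t):
        b=d["bbox"]; uv=[b[0]+b[2]/2,b[1]+b[3]/2]
        print(t,np.round(b,1),round(d["confidence"],2),backproj(uv,.033,c,E).round(4)[0,:2])
print(bot.read_clock(),p,bot.read_ft_force(),bot.read_gripper_width())
```

```text
nut_1_mid [349.2 240.1  17.9  16.1] 0.67 [0.5276 0.0634]
nut_1_mid [272.  271.6  16.2  15.8] 0.6 [ 0.5619 -0.0253]
tee [573.  225.9  65.7  57.2] 0.18 [0.5532 0.3457]
tray [218.7 203.8 275.2 139.4] 0.56 [0.5589 0.0608]
cover_edge [434.2 224.5  60.5  97. ] 0.94 [0.5657 0.183 ]
cover [434.7 221.1  59.6  99.5] 0.59 [0.563  0.1828]
3.8 [0.45999968 0.02997793 0.16999245] [ 0.30917616 -0.08266252  0.16775606] 0.002449434146055285
```

View pics/w1.png

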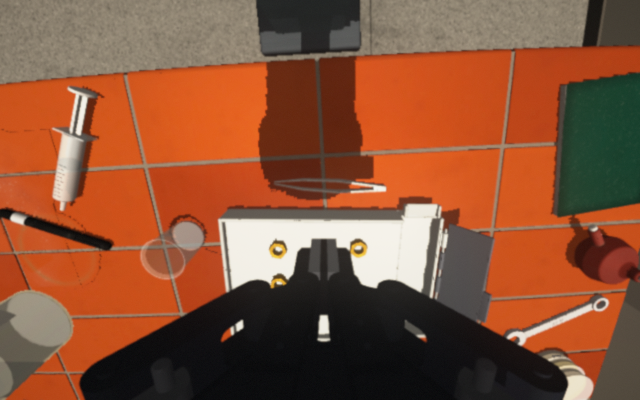

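Run:
```python
from h import *
bot.move_linear([0.60,0.03,0.16],speed=0.25)
p,q=bot.read_position(),bot.read_tool_rot()
im=bot.camera("wrist"); cv2.imwrite("pics/w2.png",im[:,:,::-1])
np.savez("w2.npz",p=p,q=q)
c,E=camT("wrist",p,q)
for t in ["nut_1_mid","tee","cover_edge"]:
    for d in bot.search_frame("wrist",t):
        b=d["bbox"]; uv=[b[0]+b[2]/2,b[1]+b[3]/2]
        print(t,np.round(b,1),round(d["confidence"],2),backproj(uv,.033,c,E).round(4)[0,:2])
print(bot.read_clock())
cv2.imwrite("pics/w2z.png",cv2.resize(im[60:280,180:500,::-1],None,fx=2.5,fy=2.5,interpolation=cv2.INTER_CUBIC))
```

```text
nut_1_mid [255.2 153.2  18.6  23.3] 0.58 [ 0.5679 -0.0253]
tee [324.4 202.3  50.8  30.2] 0.78 [0.6259 0.0546]
tee [260.9  38.3 127.4  18.2] 0.39 [0.4694 0.0376]
cover_edge [443.5  79.1  77.  172.6] 0.78 [0.5796 0.1838]
cover_edge [186.7  62.7 337.8 187.3] 0.24 [0.5646 0.0619]
4.7083
```

View pics/w2z.png

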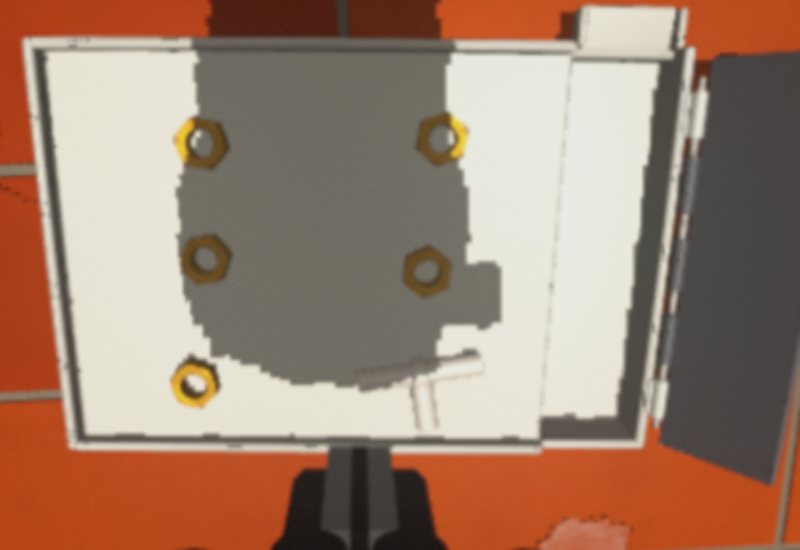

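```bash
cat > fit.py <<'E'
from h import *
from scipy.optimize import least_squares
d=np.load("w2.npz");c,E=camT("wrist",d["p"],d["q"])
z=lambda p:[180+p[0]/2.5-.3,60+p[1]/2.5-.3]
# tray points (tray frame) and zoom px
L=[((-79,-126,36),(24,39)),((79,-126,36),(71,449)),((79,70,36),(541,452)),((-79,70,36),(573,42)),((75,70,28),(541,438)),((-75,70,28),(570,53)),((79,114,30),(643,446))]
P=np.array([l[0] for l in L])/1000;UV=np.array([z(l[1]) for l in L])
def W(t,P): 
    P=np.atleast_2d(P);cs,s=np.cos(t[2]),np.sin(t[2]);return np.c_[t[0]+cs*P[:,0]-s*P[:,1],t[1]+s*P[:,0]+cs*P[:,1],P[:,2]]
r=least_squares(lambda t:(proj(W(t,P),c,E)-UV).ravel(),[.57,.03,-.055],loss="soft_l1")
t=r.x;
def T(t,w): 
    cs,s=np.cos(t[2]),np.sin(t[2]);d=np.array(w)[:,:2]-t[:2];return np.c_[cs*d[:,0]+s*d[:,1],-s*d[:,0]+cs*d[:,1]]
N=dict(A=(427,271),B=(441,139),C=(205,259),D=(202,142),E=(195,383))
if __name__=="__main__":
    print("tray",t.round(4),"res px",r.fun.reshape(-1,2).round(1).tolist())
    b=backproj([z(v) for v in N.values()],.036,c,E)
    for k,w,tt in zip(N,b,T(t,b)): print(k,w.round(4),(tt*1000).round(1))
    tee=backproj([z(v) for v in [(360,382),(482,358),(428,428),(483,370)]],.036,c,E);print("tee",(T(t,tee)*1000).round(1))
    cov=[(800,55),(773,484)]
    u=np.array([z(v) for v in cov])
    f=lambda a:(proj(W(t,[[.075,.1165-.049*np.cos(a[0]),.0315+.049*np.sin(a[0])]]),c,E)-u[1:]).ravel()
    s=least_squares(f,[2.2]);print("cover",s.x,s.fun)
    ball=None
E
python3 fit.py
```

```text
tray [ 0.5706  0.037  -0.0581] res px [[-2.8, -0.2], [-1.4, 1.3], [1.0, 0.8], [2.0, -1.3], [-0.5, -0.4], [0.2, 0.2], [0.4, 0.7]]
A [0.575  0.0565 0.036 ] [ 3.2 19.7]
B [0.5272 0.0629 0.036 ] [-44.9  23.3]
C [ 0.5658 -0.0271  0.036 ] [ -1.1 -64.2]
D [ 0.5234 -0.0233  0.036 ] [-43.7 -62.9]
E [ 0.6149 -0.0369  0.036 ] [ 48.5 -71.2]
tee [[47.9 -5.5]
 [37.7 42.4]
 [67.5 22.1]
 [42.7 43.1]]
cover [2.2104509] [0.11523742 0.18577169]
```

```bash
cat > sw.py <<'E'
from h import *
t=np.array([0.5706,0.037,-0.0581])
def W(x,y,z):
    cs,s=np.cos(t[2]),np.sin(t[2]);x,y,z=x/1e3,y/1e3,z/1e3
    return [t[0]+cs*x-s*y,t[1]+s*x+cs*y,z]
def sweep(x0,y0,x1,y1,z=31.5,fast=0.12):
    a=np.arctan2(x1-x0,y1-y0)
    M=trayR(t[2]-a)
    bot.move_pose(W(x0,y0,75),R2q(M))
    print("down",bot.move_linear(W(x0,y0,z),speed=0.12,until_force=8),np.round(bot.read_position(),4))
    print("push",bot.move_linear(W(x1,y1,z),speed=fast,until_force=15),np.round(bot.read_position(),4),np.round(bot.read_ft_force(),2))
    bot.move_linear(W(x1,y1,85),speed=0.2)
def look(name,pos=(29,-7,160)):
    bot.move_pose(W(*pos),R2q(trayR(t[2])))
    p,q=bot.read_position(),bot.read_tool_rot()
    im=bot.camera("wrist");np.savez(name+".npz",p=p,q=q)
    cv2.imwrite(f"pics/{name}.png",cv2.resize(im[60:280,180:500,::-1],None,fx=2.5,fy=2.5,interpolation=cv2.INTER_CUBIC))
    return im
E
python3 - <<'E'
from sw import *
sweep(2.5,-11,2.5,71,fast=.1)
look("s1",(40,-7,160))
print(bot.read_clock())
E
```

```text
down False [0.5738 0.0258 0.0327]
push False [0.5772 0.1074 0.0315] [ 0.25 -1.05  0.53]
7.6333
```

View pics/s1.png

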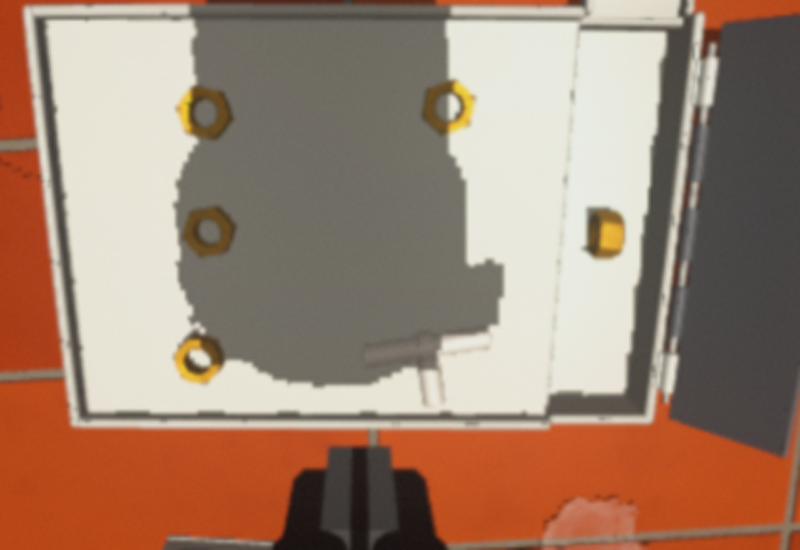

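Nut A is in the trough at (605, 233), standing on edge. The other four nuts and the tee haven't moved. Next are B and D.

Run:
```python
from sw import *
sweep(-45,-8,-45,71,fast=.1)
d=np.array([24,135])/np.hypot(24,135)
s=np.array([-43.7,-62.9])-31*d; e=s+d*(71-s[1])/d[1]
sweep(s[0],s[1],e[0],e[1],fast=.1)
look("s2",(40,-7,160))
print(bot.read_clock())
```

```text
down False [0.5261 0.0317 0.0319]
push False [0.5297 0.1102 0.0315] [ 0.39 -0.42 -0.79]
down False [ 0.5161 -0.0524  0.0314]
push False [0.5547 0.1086 0.0314] [ 0.77 -0.28 -0.02]
14.1167
```

View pics/s2.png

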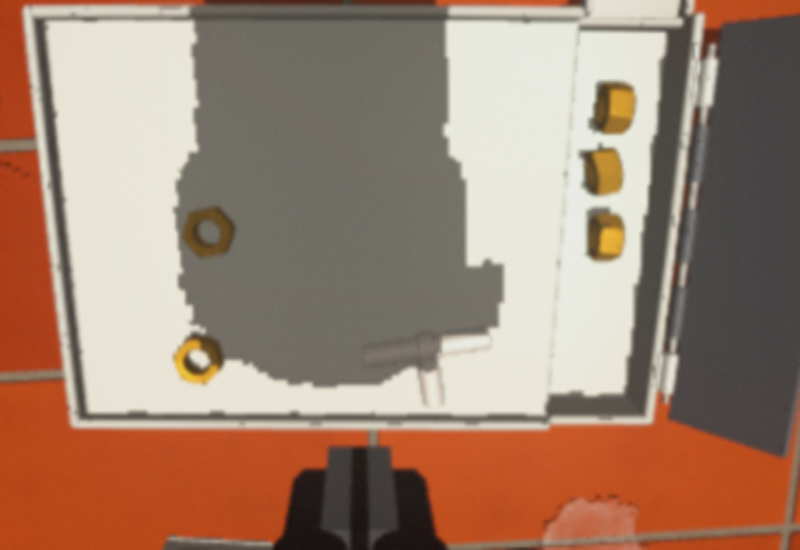

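All three nuts lie in the trough, at (615, 108), (603, 171) and (606, 236). Two nuts and the tee are still on the platform. Now the cover.

Run:
```python
from sw import *
c,E=camT("top"); print("ball",backproj([172,197],.04,c,E).round(3), "start",np.round(W(0,188,62),3))
bot.move_linear(W(0,60,150),speed=.25)
bot.move_linear(W(0,190,150),speed=.25)
print(bot.move_linear(W(0,190,62),speed=.15,until_force=8))
print("push",bot.move_linear(W(0,125,62),speed=.08,until_force=10),np.round(bot.read_ft_force(),2))
print("push",bot.move_linear(W(0,88,62),speed=.08,until_force=10),np.round(bot.read_ft_force(),2))
im=bot.camera("scene");cv2.imwrite("pics/sc3.png",cv2.resize(im[130:265,240:420,::-1],None,fx=4,fy=4,interpolation=cv2.INTER_CUBIC))
print(bot.read_clock())
```

```text
ball [[0.565 0.355 0.04 ]] start [0.582 0.225 0.062]
False
push False [-0.01  0.1  -0.02]
push False [-0.42 -1.01 -0.56]
17.6
```

View pics/sc3.png

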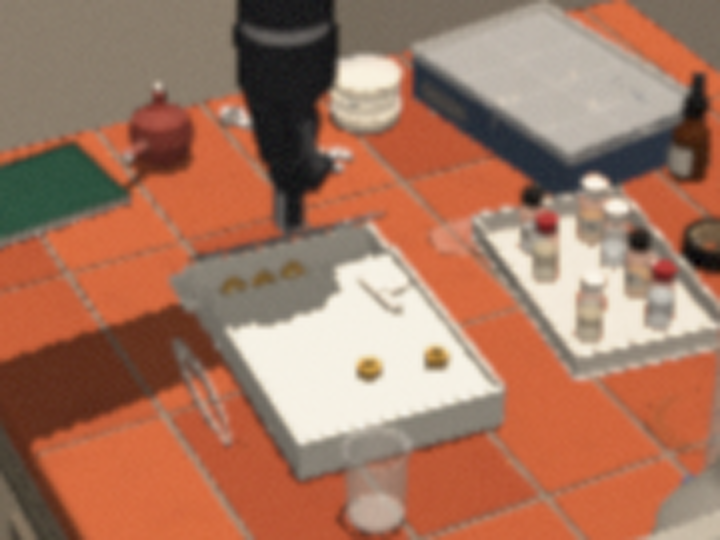

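The cover shows as a thin edge-on line under the fingers, at about 40°. The nuts and tee are in place. Now I press it down.

Run:
```python
from sw import *
print(bot.move_linear(W(0,80,37),speed=.06,until_force=10),np.round(bot.read_position(),4),np.round(bot.read_ft_force(),2))
print(bot.move_linear(W(0,80,30),speed=.015,until_force=8),np.round(bot.read_position(),4),np.round(bot.read_ft_force(),2))
bot.wait(.2);print(np.round(bot.read_ft_force(),2),np.round(bot.read_position(),4))
bot.move_linear(W(0,80,110),speed=.15)
look("s4",(40,-7,170))
im=bot.camera("scene");cv2.imwrite("pics/sc4.png",cv2.resize(im[130:265,240:420,::-1],None,fx=4,fy=4,interpolation=cv2.INTER_CUBIC))
print(bot.read_clock(),bot.read_ft_force())
```

```text
False [0.5748 0.1168 0.0365] [-0.04 -0.08 -1.04]
True [0.5758 0.117  0.0342] [-2.08  0.17  6.02]
[-1.01  0.13  6.55] [0.5758 0.117  0.0342]
20.0167 [-0.09018554  0.98273352 -0.22743428]
```

View pics/sc4.png

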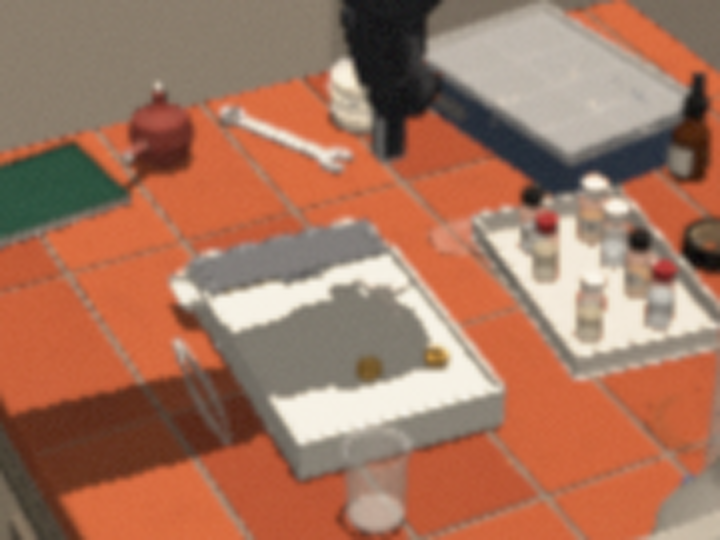

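View pics/s4.png

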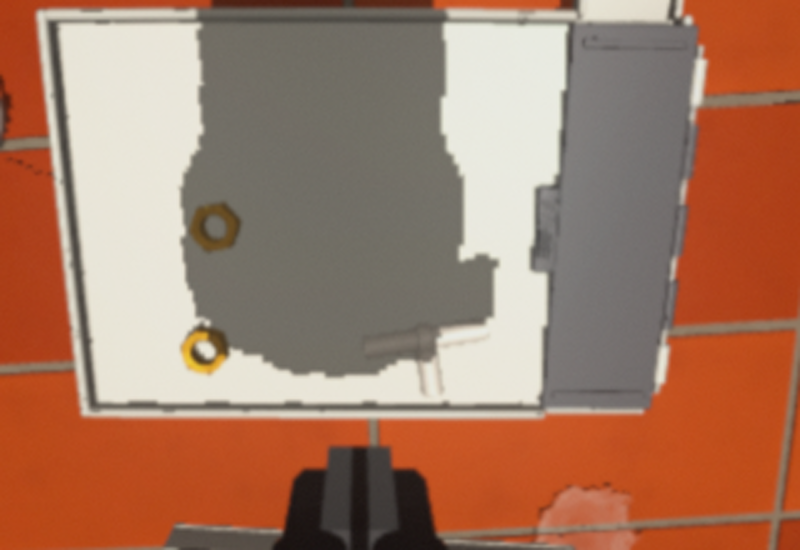

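Run:
```python
from sw import *
d=np.load("s4.npz");c,E=camT("wrist",d["p"],d["q"])
for a in [0,.05,.1]:
    print(a,[((proj([W(x,116.5-r*np.cos(a)-2.5*np.sin(a),31.5+r*np.sin(a)+2.5*np.cos(a))],c,E)[0]-[180,60])*2.5).round(0) for x,r in [(-17,57),(17,57),(-75,49),(75,49)]])
bot.close_job(); print(bot.read_clock())
```

```text
0 [array([536., 183.]), array([530., 271.]), array([568.,  19.]), array([539., 407.])]
0.05 [array([537., 183.]), array([531., 272.]), array([570.,  18.]), array([541., 409.])]
0.1 [array([539., 184.]), array([533., 273.]), array([572.,  17.]), array([542., 412.])]
the job is handed in; nothing more can be done
the job is handed in; nothing more can be done
```

I swept three nuts into the trough with the closed fingers, one at a time. Then I swung the cover over, pressed it shut, and handed the job in. The clock read about 20 s at the last check, against the 51 s limit.

- **Nuts:** The wrist picture taken before shutting shows all three lying separately in the trough, standing on edge. The other two nuts and the tee are still on the platform, as far as I can see where they started.
- **Cover:** The press stopped at 6.5 N with the fingertips at z = 34.2 mm, and the shut cover's upper face should be at 34 mm. The cover's edge in the last wrist picture also lies within a few zoomed pixels of where the shut cover should appear. That picture alone could not rule out a 0.05 rad gap, so the finger height is the stronger evidence.
- **Other things:** The last scene picture shows the spanner, pipette ball, tweezers and beaker undisturbed. The marker was outside that cropped picture, so I did not check it again, but the arm was never near it. The arm was clear of everything at the end.

The force reading with the arm in free air was about 1 N at the end, which I take as sensor drift. Nothing failed.

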